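# Flip a ceramic test tile over the step of its drying block with a spatula

### The job

Turn the ceramic test tile over with the spatula so that its underside can dry: take the spatula from its rest, press the blade's lip lightly on the block's lower floor in front of the tile, keep it in contact with the floor as you slide it in under the tile's bevelled edge, and with a brisk upward turn of the wrist throw the tile over the step so that it lies upside down, flat on the upper floor. Then lay the spatula back in its rest. Use only the spatula on the tile, push gently because tile and block chip, never lift the tile off into the air, and leave the flask, beaker and dish alone.

Things in the scene. Friction and masses are not known exactly. Their poses are not given: they have to be found in the camera images.
- spatula: angled spatula, 160 g. Origin: middle of its level black handle, a bar 120 (x) x 18 (y) x 22 (z) mm gripped across y; x points to the blade, z up. A 14 mm wide neck drops from it at x = 54 to 61; the blade is clamped to the neck at a height that differs each time, so feel for the floor. Centre of mass 25 to 30 mm ahead of the origin
- spatula_neck (a point): top of the spatula's neck, at (57.5, 0, -11) mm in its frame. The steel blade held below it is 62 long, 48 wide, 2 thick and slopes 12 degrees down to its straight front lip, the lowest edge, whose middle is at x = 115, y = 0 and anywhere from 69 to 81 mm below the handle's middle; the clamp does not slip
- block: aluminium drying block fixed to the bench, 235 (x) x 100 (y) mm. Origin on the bench below the step; x points from the lower to the upper floor. Lower floor: x = -135 to 0, 20 mm above the bench, open in front and at the sides
- block_step (a point): middle of the top edge of the block's step, at (0, 0, 30) mm in its frame: a vertical face 10 mm high up to the upper floor, x = 0 to 92, 30 mm above the bench, with rims 8 mm high along its sides (88 mm free between them) and an end lip 12 mm high at x = 92
- tile: square ceramic tile, 9 mm thick, about 120 g, on the lower floor, far side 0 to 10 mm from the step. Broad face (64 x 64) up, small face (48 x 48) down: all four edges are bevelled underneath, 8 mm inwards and 3.5 mm high, which leaves a gap over the floor. Origin: centre of the small face; z from small to broad face; x, y along the sides
- tile_center (a point): middle of the tile, 4.5 mm from both faces. Pushed, the tile slides until it meets the step; lifted with the lip short of its middle it pivots on its far edge against the step (from past its middle it would ride on the blade), and past upright it falls over onto the upper floor
- rest: grey plastic rest fixed to the bench: a base with two saddles 87 mm apart, at x = -145 and -58 mm, in which the spatula's handle lies, its blade pointing to the rest's +x. Saddle 12 mm thick, floor 79 mm above the bench, cheeks up to 89 mm, 28 mm free between the cheeks. Origin on the bench, x as the spatula's x
- rest_cradle (a point): where the middle of the handle (spatula's origin) lies when it is home: (-100, 0, 90) mm in the rest's frame
- flask: bystander: amber glass bottle, 52 mm across, 85 tall, beside the block. Origin: centre of its underside
- beaker: bystander: glass beaker, 56 mm across, 60 tall, on the block's other side. Origin: centre of its underside
- dish: bystander: flat closed white dish, 60 mm across, 16 tall, beside the block near the flask. Origin: centre of its underside
Not all that is in view belongs to the job. Leave any orange look-alike of the spatula alone. Leave any pink look-alike of the rest alone.

How it is judged (in metres and radians):
On the way, in this order (a step that is already met when the one before it is completed fails the run):
1. the spatula rests on the block in front of the tile, which still lies flat (contact force between spatula and block above 0.3 N and x of spatula in the frame of block below -0.155 m and angle between tile's own z axis and vertical below 0.02 rad), for 0.1 s.
2. kept down on the floor, the lip is in under the tile and has raised its near edge a little (contact force between spatula and tile above 0.1 N and contact force between spatula and block above 0.1 N and angle between tile's own z axis and vertical between 0.03 and 0.5 rad), for 0.05 s.
3. a brisk turn of the spatula swings the tile up (contact force between spatula and tile above 0.1 N and angular speed of spatula above 0.4 rad/s and angle between tile's own z axis and vertical between 0.15 and 1.2 rad).
4. the spatula has turned the tile up on edge at the step (angle between tile's own z axis and vertical between 1.35 and 2.6 rad and z of tile_center in the frame of block below 0.09 m and x of tile_center in the frame of block above -0.06 m).
At the end, for the whole second after the job is handed in: The tile lies upside down (broad face down, within about 5 degrees of level) at rest on the upper floor, its middle 0 to 64 mm past the step and within 20 mm of the block's middle line, and the spatula lies upright and at rest in its rest, handle middle within 20 mm of its home point (angle between tile's own z axis and vertical above 3.05 rad and x of tile_center in the frame of block between 0 and 0.064 m and y of tile_center in the frame of block between -0.02 and 0.02 m and z of tile_center in the frame of block between 0.031 and 0.038 m and linear speed of each of tile, spatula below 0.02 m/s and distance between spatula and rest_cradle below 0.02 m and angle between spatula's own z axis and vertical below 0.1 rad); the robot touches nothing.
It fails at once if the gripper or arm touches the tile (contact force between any of the fingers, the arm and tile above 0.3 N).
It fails at once if the spatula presses on the tile with more than 15 N (contact force between spatula and tile above 15 N).
It fails at once if the spatula presses on the block with more than 15 N (contact force between spatula and block above 15 N).
It fails at once if the tile is lifted off into the air (middle more than 120 mm above the bench) (height (world z) of tile_center above 0.12 m).
It fails at once if the flask, beaker or dish is moved by more than 10 mm (distance of any of flask, beaker, dish from where it was at the start of the episode above 0.01 m).
It also fails if it takes over 61 s, if anything falls off the work surface, if the arm or the gripper's body presses on something with over 40 N, if the wrist force passes 120 N, or if a joint passes its speed limit or range.

### The arm

A 6-joint arm with a two-finger parallel gripper is mounted at the origin on the work surface. World frame = base frame: x ahead of the robot, y to its left, z up, the work surface at z = 0. Lengths are in m, angles in degrees, forces in N, time in s.
With the tool pointing down it reaches from about 0.35 to 0.875 m from the base axis. Payload 4.2 kg.
Tool frame: the origin (TCP) lies midway between the tips of the shut fingers; the grasp point (between the pads) lies 19 mm behind it; z points along the fingers, y is the direction in which the jaws open and shut (so a half turn about z gives the same grasp; the last joint's range is limited). The gripper opens to 87 mm and grips with 3 to 60 N. Pads are 19 mm wide; open, the fingers measure 117 mm over their backs; the gripper's body (75 mm by 190 mm) begins 51 mm behind the grasp point.
Start: joints at [87.296, 22.042, 0.453, 0, -68.411, -14.817], TCP at [0.188, 0.596, 0.199] pointing down, gripper open.
Joint ranges: [-179.83, 179.83], [-69.29, 118.12], [-61.27, 80.66], [-181.25, 117.63], [-171.15, -9.14], [-177.46, 177.46]. Speed limits (degrees/s): [159.86, 159.86, 180, 180, 180, 180].

### API

Orientations are given as a 3x3 rotation matrix whose columns are the frame's x, y, z axes.
In Python, from station import r gives the robot as it stands.
- The arm moves only by the tool servo_tool, never from a script. Its arguments are lists of equal length, an entry for each row: "slide": the shift along the world's x, y, z in units of 60 mm (1.0 is 60 mm), a list of three; "twist": the turn, a rotation vector about the world's x, y, z in units of 6 degrees (1.0 is 6 degrees), a list of three; "gripper": the closure, from 0 (fully open) to 1 (shut). In form: {"slide": [[x, y, z], ...], "twist": [[wx, wy, wz], ...], "gripper": [gripper, ...]}. A call has 1 to 12 rows; each row shifts and turns the commanded pose from where the row before left it; what a row does not reach is not made up. A row lasts 1/8 s, in which the tool goes at most 62.5 mm and 10.7 degrees, less where a joint would pass 70% of its speed; a pose out of reach is approached as far as the arm can. A call is refused whole if a number of a shift passes 1 or a number of a turn 1, either way. A call with a gripper value outside its range is refused whole. The fingers move at their own pace and stop on an object; the grip force is fixed at half the most. Time passes only in rows, so rows that do not move let the fingers close. It gives the time, the measured TCP pose, the force and the opening at its end, in the units of the state.
- r.sense(): the state, without advancing time (a new reading comes with each control period).
- r.capture(name): name is "scene" or "top" or "wrist"; returns a dict with "image" (400x640x3 uint8, blue, green, red), "intrinsics" (3x3 intrinsics, pixels), "R" (3x3) and "t" (3): a world point X has camera coordinates R X + t. Camera axes: x right, y down, z forward; pixel columns grow to the right and rows downward; lengths in m; the calibration is good to about 2 mm. A picture is of the moment at which its call begins. There is no depth.
- r.finish_job(): hands the job in, once; it reports no verdict.
The state is a dict: "time_s": time; "joints": joint angles; "joint_velocities": joint speeds; "effort": joint torques, N m; "tcp_pos": TCP position; "ee_rot": TCP orientation; "wrist_force": force on the tool from outside, world axes, zero at the start; "moment": the same for the moment, N m; "gripper_width": opening from 0.0 (shut) to 1.0 (fully open).
Only numpy, scipy, OpenCV 4.12 (cv2) and the standard library are available. Lean on these libraries where they do the work, as an engineer would, in place of code of your own. Each camera call takes 0.05 s, during which the arm holds its last target.

## Working session

There is one attempt and no reset: what is moved stays moved. The work goes in short steps, Python scripts to look and compute and a tool call to move; the robot and the scene stay as the last step left them, time stands still between calls to the robot, and variables do not carry over. Pictures are saved under pics/ and viewed, and the job is handed in when it is done.

Besides the shell and the picture viewer there is one more tool, called after "Request:" as name(argument=value, ...), one argument or row to a line, values as JSON. servo_tool: Moves the arm, as the interface text tells. Its arguments: {"type":"object","properties":{"slide":{"type":"array","items":{"type":"array","items":{"type":"number"}}},"twist":{"type":"array","items":{"type":"array","items":{"type":"number"}}},"gripper":{"type":"array","items":{"type":"number"}}},"required":["slide","twist","gripper"]}

```bash
ls; mkdir -p pics; python3 - <<'E'
from station import r
import cv2,pickle
d={}
for n in("scene","top","wrist"):
    c=r.capture(n);d[n]=c;cv2.imwrite(f"pics/{n}0.png",c["image"])
    print(n,c["intrinsics"],c["R"],c["t"])
pickle.dump(d,open("c0.pkl","wb"))
print(r.sense())
E
```

```text
pics
scene [[486.24896428   0.         315.75922598]
 [  0.         486.24896428 200.38086202]
 [  0.           0.           1.        ]] [[ 0.25782539  0.96614024  0.00995542]
 [ 0.6001433  -0.15206295 -0.78530559]
 [-0.75720148  0.2084464  -0.61902828]] [-0.2442836  -0.33034013  1.66045592]
top [[518.39280985   0.         324.23610934]
 [  0.         518.39280985 190.51286991]
 [  0.           0.           1.        ]] [[-0.00285853 -0.9999895   0.00358214]
 [-0.99889348  0.0026872  -0.04695305]
 [ 0.04694293 -0.0037124  -0.99889067]] [0.06692428 0.68565368 1.37650276]
wrist [[332.55634679   0.         323.37335438]
 [  0.         332.55634679 200.63159743]
 [  0.           0.           1.        ]] [[-0.30041247 -0.95380746  0.00191678]
 [-0.9245621   0.29169397  0.24515211]
 [-0.23438702  0.07187457 -0.96948273]] [ 0.62308039 -0.029609    0.3890741 ]
{'time_s': 0.15, 'joints': array([ 8.72977931e+01,  2.20821254e+01,  3.98355259e-01, -2.10481546e-02,
       -6.84129274e+01, -1.48160701e+01]), 'joint_velocities': array([-0.00316629, -0.15144272,  0.13365701,  0.06669307, -0.00930053,
        0.00602299]), 'effort': array([-4.53049779e-06, -3.91053772e+01,  1.87587011e+01,  4.22232270e+00,
        1.23707444e-02, -1.42831123e-04]), 'tcp_pos': array([0.18797293, 0.59553958, 0.19809808]), 'ee_rot': array([[ 9.53580221e-01, -3.01138813e-01, -4.20777879e-04],
       [-3.01139090e-01, -9.53578765e-01, -1.66968523e-03],
       [ 1.01562178e-04,  1.71889148e-03, -9.99998518e-01]]), 'wrist_force': array([-1.25143142, -1.16985338,  0.27631629]), 'moment': array([-0.0154733 , -0.00316697,  0.00288651]), 'gripper_width': 1.001201997804104}
```

View pics/scene0.png

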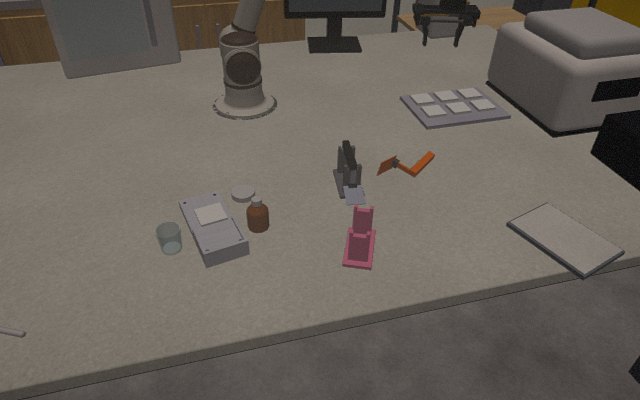

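View pics/top0.png

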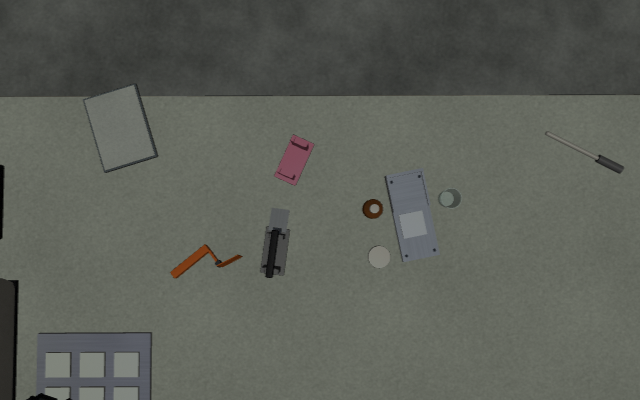

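View pics/wrist0.png

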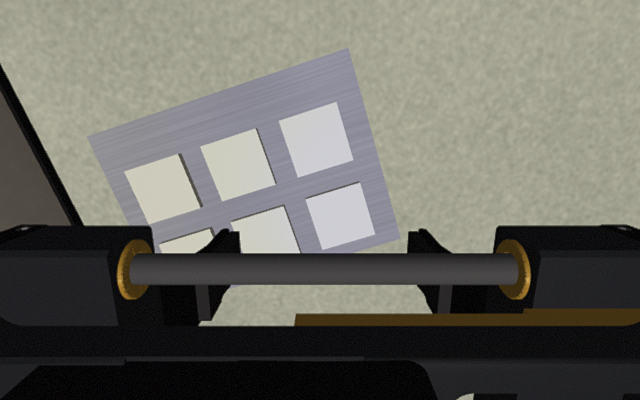

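Candidates in the top view:
- **Spatula:** the black handle at (272,253) or the orange look-alike at (190,262). The grey screwdriver at (585,152) is neither.
- **Rest:** the grey one at (275,250) or the pink one at (295,160).
- **Tile:** the one on the block at (413,224), or the tiles on the tray at (90,365).

By the description I choose the black spatula in the grey rest and the tile on the block. I'll check this in a close crop.

```bash
python3 - <<'E'
import cv2,pickle,numpy as np
d=pickle.load(open("c0.pkl","rb"));im=d["top"]["image"]
a=im[195:285,235:315];b=im[160:270,355:470]
a=cv2.convertScaleAbs(cv2.resize(a,None,fx=5,fy=5,interpolation=2),alpha=1.8);b=cv2.convertScaleAbs(cv2.resize(b,None,fx=5,fy=5,interpolation=2),alpha=1.6)
cv2.imwrite("pics/a.png",a);cv2.imwrite("pics/b.png",b)
E
```

```text
(no output)
```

View pics/a.png

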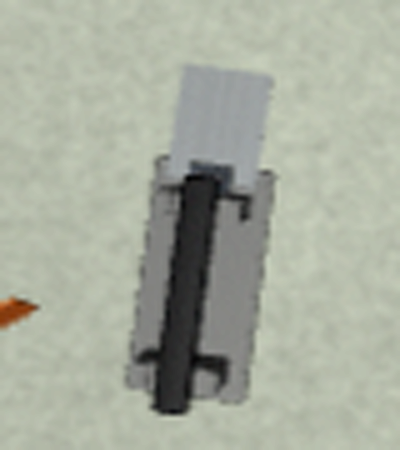

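View pics/b.png

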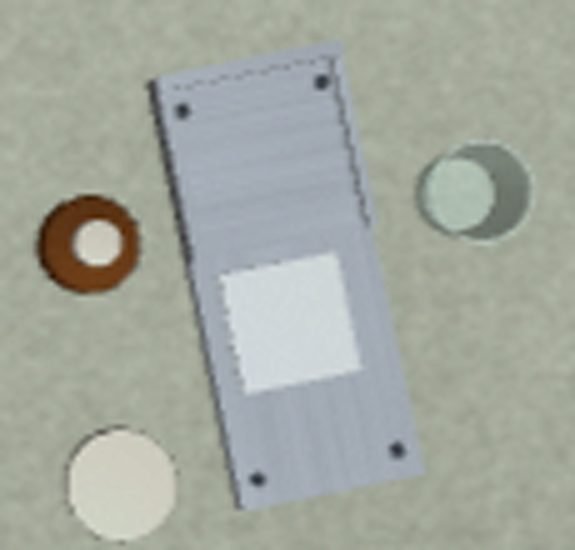

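```bash
cat > h.py <<'E'
import numpy as np,cv2
def ray(c,u,v,z):
    K,R,t=map(np.array,(c["intrinsics"],c["R"],c["t"]));C=-R.T@t
    d=R.T@np.linalg.inv(K)@[u,v,1];return C+d*(z-C[2])/d[2]
def proj(c,X):
    p=np.array(c["intrinsics"])@(np.array(c["R"])@X+np.array(c["t"]));return p[:2]/p[2]
E
python3 - <<'E'
import pickle;from h import *
d=pickle.load(open("c0.pkl","rb"));c=d["top"];im=c["image"]
def mask(m,box,z,name):
    x0,x1,y0,y1=box;mm=np.zeros(m.shape,np.uint8);mm[y0:y1,x0:x1]=m[y0:y1,x0:x1]
    cs,_=cv2.findContours(mm,0,1);k=max(cs,key=cv2.contourArea)
    r=cv2.minAreaRect(k);b=cv2.boxPoints(r)
    P=np.array([ray(c,*p,z) for p in b]);ctr=P.mean(0)
    e=P[1]-P[0],P[2]-P[1]
    for q in e: print(name,"edge",np.linalg.norm(q).round(4),np.degrees(np.arctan2(q[1],q[0])).round(2))
    print(name,"px",np.round(r[0],1),"ctr",ctr.round(4));return ctr
g=im.astype(int)
lum=g.sum(2)/3;sat=g.max(2)-g.min(2)
print(im[224,413],im[180,410],im[253,273],im[230,263])
mask(((lum>im[224,413].mean()-15)).astype(np.uint8),(395,435,205,245),.029,"tile")
mask((lum<28).astype(np.uint8),(255,295,225,285),.101,"handle")
mask(((g[:,:,0]-g[:,:,1]>3)|(lum>im[224,413].mean()-15)).astype(np.uint8),(380,445,165,265),.025,"block")
# clicked
def A(u,v,z):return ray(c,235+u/5-.4,195+v/5-.4,z)
def B(u,v,z):return ray(c,355+u/5-.4,160+v/5-.4,z)
h=[A(185,175,.101),A(217,178,.101),A(187,412,.101),A(152,408,.101)]
f=(h[0]+h[1])/2;b=(h[2]+h[3])/2;print("handle",(f+b)/2,np.linalg.norm(f-b),np.degrees(np.arctan2(*(f-b)[1::-1])))
fl=B(240,508,.02);fr=B(424,472,.02);bl=B(153,80,.042);br=B(340,45,.042)
print("block",fl,fr,bl,br)
for p,q in((fl,fr),(bl,br),(fl,bl),(fr,br)):print(np.linalg.norm((p-q)[:2]),np.degrees(np.arctan2(*(q-p)[1::-1])))
u,w=B(98,243,.085)[:2],B(90,244,0.05)[:2];print("flask",u,w,"dish",B(121,485,.016),"beaker",B(487,191,.06))
E
```

```text
[136 134 130] [111 106 101] [27 27 27] [ 98 108 104]
tile edge 0.064 -78.1
tile edge 0.0649 -168.54
tile px [412.4 224.1] ctr [ 0.5954 -0.1688  0.029 ]
handle edge 0.0401 -88.58
handle edge 0.1171 -178.33
handle px [270.6 253.5] ctr [0.5242 0.2001 0.101 ]
block edge 0.1015 -78.83
block edge 0.2336 -169.37
block px [412.4 214.7] ctr [ 0.6207 -0.1697  0.025 ]
handle [0.52487659 0.19759528 0.101     ] 0.11752243554544639 -7.611093779487116
block [ 0.49665476 -0.14309177  0.02      ] [ 0.51543076 -0.241414    0.02      ] [ 0.72360351 -0.09597663  0.042     ] [ 0.74189371 -0.19502149  0.042     ]
0.10009894705084077 -79.18873900080209
0.10071948799835181 -79.53729767131378
0.23178777494660827 11.728153941272536
0.23116603204127376 11.577261026859667
flask [ 0.63710459 -0.0619849 ] [ 0.63703366 -0.06129176] dish [ 0.50872186 -0.08022117  0.016     ] beaker [ 0.66389391 -0.26717051  0.06      ]
```

The crop confirms it: black handle from (170,410) to (201,176), blade up at (225,125), lying in the grey rest. The tile lies on the block's lower floor with the front end towards the robot. I'll move above the handle for a closer look.

Request:
servo_tool(
  slide=[
    [0.65,-0.74,0],
    [0.65,-0.74,0],
    [0.65,-0.74,0],
    [0.65,-0.74,0],
    [0.65,-0.74,0],
    [0.65,-0.74,0],
    [0.65,-0.74,0],
    [0.65,-0.74,0],
    [0.6,-0.74,0],
    [0,0,0],
    [0,0,0],
  ],
  twist=[
    [0,0,0.18],
    [0,0,0.18],
    [0,0,0.18],
    [0,0,0.18],
    [0,0,0.18],
    [0,0,0.18],
    [0,0,0.18],
    [0,0,0.18],
    [0,0,0.18],
    [0,0,0],
    [0,0,0],
  ],
  gripper=[0,0,0,0,0,0,0,0,0,0,0],
)

```text
time_s: 1.52
tcp_pos: [0.5359, 0.1962, 0.1985]
ee_rot: [[0.991, -0.137, -0.001], [-0.137, -0.991, -0.0], [-0.001, 0.0, -1.0]]
wrist_force: [0.6, -0.8, 0.6]
gripper_width: 0.999
```

```bash
cat > snap.py <<'E'
import sys,cv2,pickle
from station import r
i=sys.argv[1];d={}
for n in sys.argv[2:]:
    c=r.capture(n);d[n]=c;cv2.imwrite(f"pics/{n}{i}.png",cv2.convertScaleAbs(c["image"],alpha=1.4))
pickle.dump(d,open(f"c{i}.pkl","wb"));s=r.sense()
print(s["time_s"],s["tcp_pos"].round(4),s["wrist_force"].round(2),s["moment"].round(3),s["gripper_width"],s["ee_rot"].round(3).tolist())
E
python3 snap.py 1 wrist
```

```text
1.575 [0.5356 0.1968 0.1987] [0.64 0.8  0.45] [0.061 0.018 0.003] 1.001023643970365 [[0.991, -0.135, -0.001], [-0.135, -0.991, -0.0], [-0.001, 0.0, -1.0]]
```

View pics/wrist1.png

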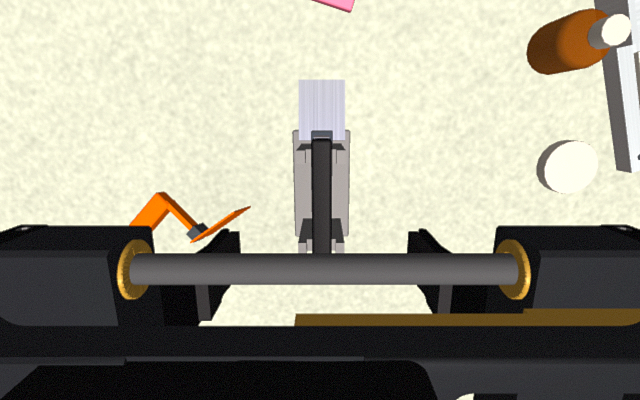

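```bash
python3 - <<'E'
import pickle;from h import *
c=pickle.load(open("c1.pkl","rb"))["wrist"];im=c["image"].astype(int)
lum=im.sum(2)/3
for v in range(126,240,12):
    row=lum[v,290:355]; print(v,[int(x) for x in row[10:45:1]])
E
```

```text
126 [158, 152, 151, 151, 151, 155, 156, 155, 159, 153, 152, 154, 153, 146, 147, 156, 151, 147, 157, 157, 154, 154, 151, 150, 152, 155, 154, 155, 154, 156, 155, 150, 151, 157, 156]
138 [162, 158, 154, 153, 152, 158, 157, 157, 162, 162, 150, 69, 57, 60, 85, 64, 63, 52, 50, 48, 50, 49, 48, 48, 49, 51, 49, 51, 63, 58, 52, 63, 89, 164, 161]
150 [81, 81, 81, 81, 78, 88, 126, 123, 125, 126, 120, 46, 19, 30, 37, 39, 41, 41, 40, 40, 42, 43, 44, 43, 44, 43, 45, 47, 46, 34, 21, 41, 102, 129, 128]
162 [123, 125, 121, 123, 117, 88, 120, 122, 121, 126, 122, 44, 18, 26, 39, 37, 42, 40, 41, 41, 41, 43, 42, 45, 45, 46, 43, 47, 47, 36, 23, 42, 102, 126, 128]
174 [119, 119, 118, 118, 118, 122, 119, 120, 120, 123, 119, 64, 17, 26, 38, 41, 41, 38, 40, 41, 39, 42, 43, 44, 43, 45, 45, 43, 44, 34, 21, 40, 101, 125, 124]
186 [119, 118, 120, 119, 119, 119, 120, 119, 120, 122, 120, 64, 13, 25, 35, 36, 37, 39, 41, 42, 43, 41, 43, 43, 43, 42, 45, 45, 45, 33, 19, 54, 128, 126, 121]
198 [121, 120, 118, 121, 119, 121, 120, 121, 122, 121, 122, 89, 23, 19, 33, 42, 38, 38, 39, 41, 40, 41, 44, 39, 43, 41, 45, 44, 44, 33, 18, 53, 125, 126, 122]
210 [120, 122, 119, 118, 120, 119, 119, 120, 121, 122, 120, 89, 23, 19, 32, 40, 39, 41, 40, 40, 39, 39, 40, 41, 46, 40, 44, 44, 44, 31, 20, 54, 129, 126, 123]
222 [122, 118, 67, 40, 43, 43, 42, 44, 41, 45, 44, 41, 15, 21, 31, 39, 38, 40, 39, 40, 40, 42, 42, 40, 42, 44, 44, 43, 45, 33, 20, 15, 45, 44, 41]
234 [45, 41, 43, 44, 41, 43, 44, 41, 40, 41, 43, 44, 17, 21, 30, 38, 38, 35, 38, 37, 40, 40, 39, 43, 42, 42, 43, 44, 45, 36, 19, 17, 44, 43, 41]
```

```bash
python3 - <<'E'
import pickle;from h import *
c=pickle.load(open("c1.pkl","rb"))["wrist"];lum=c["image"].astype(int).sum(2)/3
for v in range(126,152):print(v,[int(lum[v,u]) for u in (313,321,329)],end="; ")
a=ray(c,321.2,150,.101);b=ray(c,321.7,234,.101);print(a,b,np.degrees(np.arctan2(*(a-b)[1::-1])))
print(ray(c,321.2,138,.101),ray(c,321.2,144,.101))
# blade lip corners, z ~ .09-.075=.015
print(ray(c,299,80,.015),ray(c,344.5,80,.015),[ (v,int(lum[v,321])) for v in range(74,86)])
E
```

```text
126 [146, 154, 156]; 127 [146, 155, 155]; 128 [150, 156, 158]; 129 [151, 158, 159]; 130 [99, 105, 104]; 131 [54, 60, 65]; 132 [62, 64, 63]; 133 [64, 69, 68]; 134 [65, 66, 69]; 135 [68, 63, 67]; 136 [68, 70, 70]; 137 [90, 112, 88]; 138 [60, 49, 58]; 139 [19, 8, 19]; 140 [6, 13, 11]; 141 [23, 28, 24]; 142 [27, 37, 33]; 143 [31, 43, 41]; 144 [30, 43, 37]; 145 [31, 40, 38]; 146 [33, 42, 36]; 147 [32, 41, 37]; 148 [29, 41, 38]; 149 [29, 40, 36]; 150 [30, 43, 34]; 151 [29, 41, 35]; [0.57427965 0.19183278 0.101     ] [0.49982232 0.20170259 0.101     ] -7.550912223216541
[0.58416434 0.19046218 0.101     ] [0.57924369 0.19114447 0.101     ]
[0.64131978 0.20652671 0.015     ] [0.63485137 0.15930391 0.015     ] [(74, 171), (75, 173), (76, 173), (77, 171), (78, 171), (79, 163), (80, 152), (81, 151), (82, 150), (83, 151), (84, 152), (85, 151)]
```

Request:
servo_tool(
  slide=[
    [0,0,-0.5],
    [0,0,-0.5],
    [0,0,-0.5],
    [0,0,-0.3],
    [0,0,-0.28],
    [0,0,0],
    [0,0,0],
  ],
  twist=[
    [0,0,0],
    [0,0,0.04],
    [0,0,0],
    [0,0,0],
    [0,0,0],
    [0,0,0],
    [0,0,0],
  ],
  gripper=[0.3,0.3,0.3,0.3,0.3,0.3,0.3],
)

```text
time_s: 2.45
tcp_pos: [0.5362, 0.1975, 0.075]
ee_rot: [[0.992, -0.13, 0.001], [-0.13, -0.992, 0.001], [0.001, -0.001, -1.0]]
wrist_force: [-0.1, 0.5, 0.6]
gripper_width: 0.701
```

Request:
servo_tool(
  slide=[
    [0,0,0],
    [0,0,0],
    [0,0,0],
    [0,0,0],
    [0,0,0],
    [0,0,0],
    [0,0,0],
    [0,0,0],
  ],
  twist=[
    [0,0,0],
    [0,0,0],
    [0,0,0],
    [0,0,0],
    [0,0,0],
    [0,0,0],
    [0,0,0],
    [0,0,0],
  ],
  gripper=[1,1,1,1,1,1,1,1],
)

```text
time_s: 3.45
tcp_pos: [0.5364, 0.1965, 0.0743]
ee_rot: [[0.991, -0.131, 0.001], [-0.131, -0.991, 0.0], [0.0, -0.0, -1.0]]
wrist_force: [1.2, 0.6, 1.1]
gripper_width: 0.197
```

```bash
python3 snap.py 2 wrist scene
```

```text
3.55 [0.5364 0.1965 0.0742] [ 0.89  0.5  -0.78] [ 0.206 -0.149  0.023] 0.19842377974313558 [[0.991, -0.132, 0.0], [-0.132, -0.991, 0.0], [0.0, -0.0, -1.0]]
```

View pics/wrist2.png

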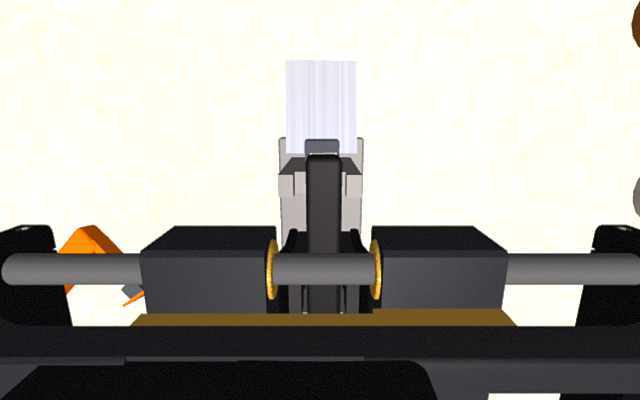

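Gripped, with the blade visible at (321,107). Lift straight up, then carry it over to the front of the block.

Request:
servo_tool(
  slide=[
    [0,0,0.2],
    [0,0,0.4],
    [0,0,0.5],
    [0,0,0.5],
    [0,0,0.4],
    [0,0,0],
    [0,0,0],
  ],
  twist=[
    [0,0,0],
    [0,0,0],
    [0,0,0],
    [0,0,0],
    [0,0,0],
    [0,0,0],
    [0,0,0],
  ],
  gripper=[1,1,1,1,1,1,1],
)

```text
time_s: 4.42
tcp_pos: [0.5351, 0.1959, 0.193]
ee_rot: [[0.991, -0.132, -0.003], [-0.132, -0.991, -0.001], [-0.002, 0.001, -1.0]]
wrist_force: [-0.0, -0.2, -1.4]
gripper_width: 0.198
```

Request:
servo_tool(
  slide=[
    [-0.17,-0.4,0],
    [-0.17,-0.7,0],
    [-0.17,-0.83,0],
    [-0.17,-0.83,0],
    [-0.17,-0.83,0],
    [-0.17,-0.83,0],
    [-0.17,-0.83,0],
    [-0.17,-0.8,0],
    [0,-0.6,0],
    [0,0,0],
    [0,0,0],
    [0,0,0],
  ],
  twist=[
    [0,0,0.4],
    [0,0,0.4],
    [0,0,0.4],
    [0,0,0.4],
    [0,0,0.4],
    [0,0,0.4],
    [0,0,0.4],
    [0,0,0.35],
    [0,0,0],
    [0,0,0],
    [0,0,0],
    [0,0,0],
  ],
  gripper=[1,1,1,1,1,1,1,1,1,1,1,1],
)

```text
time_s: 5.92
tcp_pos: [0.4543, -0.2018, 0.1937]
ee_rot: [[0.98, 0.198, -0.001], [0.198, -0.98, 0.0], [-0.001, -0.001, -1.0]]
wrist_force: [0.3, -1.1, -0.9]
gripper_width: 0.194
```

```bash
python3 snap.py 3 wrist scene top
```

```text
6.075 [ 0.4547 -0.2019  0.1941] [ 0.14  0.65 -1.26] [-0.056  0.03   0.045] 0.19752084055953464 [[0.98, 0.198, -0.0], [0.198, -0.98, 0.0], [-0.0, -0.0, -1.0]]
```

View pics/wrist3.png

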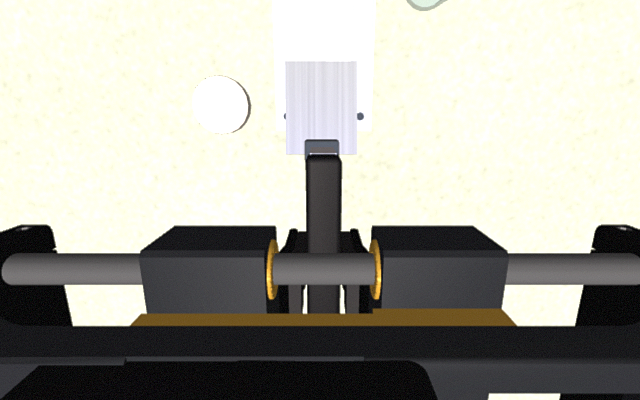

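View pics/top3.png

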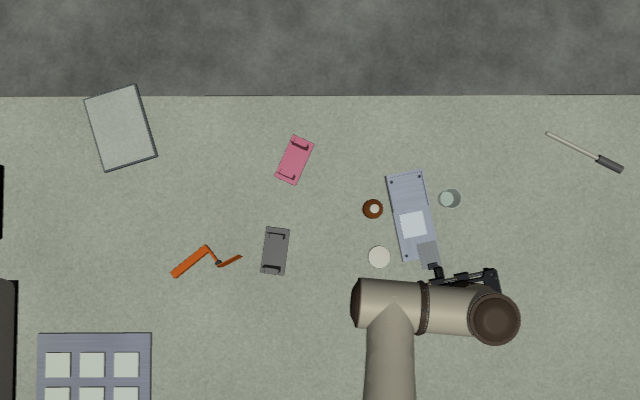

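View pics/scene3.png

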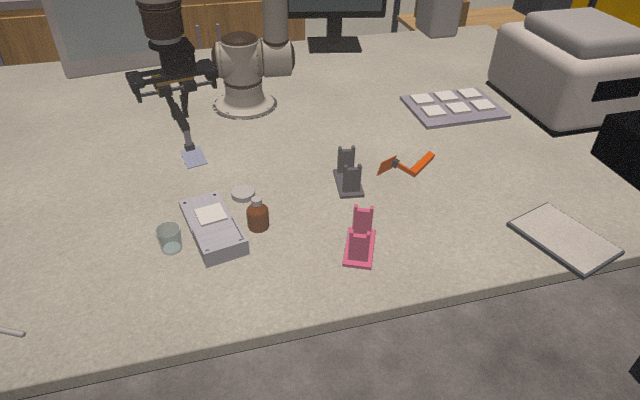

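```bash
python3 - <<'E'
import pickle;from h import *
c=pickle.load(open("c3.pkl","rb"))["wrist"]
cv2.imwrite("pics/w3c.png",cv2.resize(c["image"][0:160,240:400],None,fx=4,fy=3.7))
E
```

```text
(no output)
```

View pics/w3c.png

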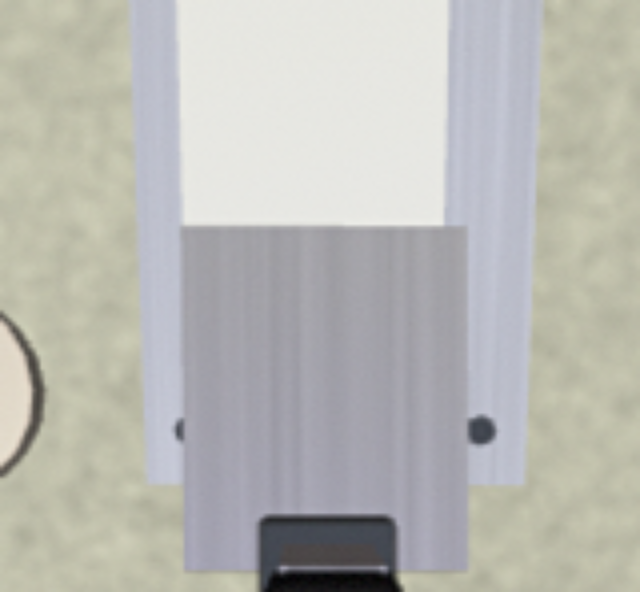

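```bash
python3 - <<'E'
import pickle;from h import *
c=pickle.load(open("c3.pkl","rb"))["wrist"]
f=lambda u,v,z:ray(c,240+u/4-.5,v/3.7-.5,z)
fl,fr=f(148,485,.02),f(525,485,.02);l2,r2=f(132,5,.02),f(543,5,.02)
an=lambda p,q:np.degrees(np.arctan2(*(q-p)[1::-1]))
print(fl,fr,np.linalg.norm(fl-fr),an(fl,l2),an(fr,r2),an(fr,fl)-90)
print("tile",an(f(184,225,.029),f(180,30,.029)),an(f(445,225,.029),f(450,30,.029)))
m=(fl+fr)/2;yw=np.radians(11.4);ex=np.array([np.cos(yw),np.sin(yw)]);ey=np.array([-ex[1],ex[0]])
step=m[:2]+.135*ex
m2=(l2+r2)/2;print("mid",m,m2,an(m,m2),"step",step)
tl=(f(182,130,.029)+f(447.5,130,.029))/2-m;print("tile y",tl[:2]@ey)
tcp=np.array([.4547,-.2019])-step;print("tcp in block",tcp@ex,tcp@ey)
# lip
for z in(.110,.116,.120,.126):
  a,b=f(182,227,z),f(467,227,z);print(z,np.linalg.norm(a-b),((a+b)/2)[:2]-[.4547,-.2019],an(b,a)-90)
E
```

```text
[ 0.4948971  -0.14359298  0.02      ] [ 0.51469045 -0.24122791  0.02      ] 0.0996210691176979 11.275016504505214 11.440540298459677 11.460155357204428
tile 11.019640108230533 11.163057420358605
mid [ 0.50479378 -0.19241045  0.02      ] [ 0.62513465 -0.16823774  0.02      ] 11.357776679479981 step [ 0.63713038 -0.1657267 ]
tile y 0.005355519320417929
tcp in block -0.18598116509506038 0.0005990659555976313
0.11 0.05371005610339312 [0.103721   0.02273365] 11.45870978667189
0.116 0.05251169105216046 [0.10284709 0.02250851] 11.458709786671875
0.12 0.05171278101800538 [0.10226449 0.02235841] 11.45870978667196
0.126 0.0505144159667727 [0.10139058 0.02213327] 11.458709786671832
```

Block yaw is 11.4°, spatula yaw 11.5°, and the lip sits about 2 mm off the midline. The lip is the blade edge at wrist row 61, and the tile ahead of it is at y = +5 mm. I'll back off a little, shift 3 mm and lower close to the floor.

Request:
servo_tool(
  slide=[
    [-0.11,0.03,-0.4],
    [0,0,-0.5],
    [0,0,-0.5],
    [0,0,-0.25],
    [0,0,0],
    [0,0,0],
  ],
  twist=[
    [0,0,0],
    [0,0,0],
    [0,0,0],
    [0,0,0],
    [0,0,0],
    [0,0,0],
  ],
  gripper=[1,1,1,1,1,1],
)

```text
time_s: 6.82
tcp_pos: [0.4488, -0.2007, 0.096]
ee_rot: [[0.98, 0.197, 0.002], [0.197, -0.98, -0.0], [0.001, 0.001, -1.0]]
wrist_force: [-0.4, -0.7, -1.0]
gripper_width: 0.196
```

```bash
cat > feel.py <<'E'
import sys,numpy as np
from station import r
N=int(sys.argv[1]) if len(sys.argv)>1 else 12
F=[];M=[];P=[]
for i in range(N):
    c=r.capture("wrist");s=r.sense();F.append(s["wrist_force"]);M.append(s["moment"]);P.append(s["tcp_pos"])
F,M,P=map(np.array,(F,M,P));yw=np.radians(11.4)
R=np.array([[np.cos(yw),np.sin(yw),0],[-np.sin(yw),np.cos(yw),0],[0,0,1]])
print("t",s["time_s"],"Fblk",(R@F.mean(0)).round(2),"se",(F.std(0)/N**.5).round(2),"Mblk",(R@M.mean(0)).round(3),"se",(M.std(0)/N**.5).round(3),"tcp",P.mean(0).round(4))
p=P.mean(0)[:2]-[.63713,-.16573];print("tcp blk",(R[:2,:2]@p).round(4),"ee z",s["ee_rot"][:,2].round(3))
import cv2;cv2.imwrite("pics/last.png",c["image"])
E
python3 feel.py 16
```

```text
t 7.625 Fblk [ 0.42  0.1  -1.56] se [0.13 0.07 0.15] Mblk [-0.039  0.003  0.005] se [0.006 0.006 0.008] tcp [ 0.4482 -0.2008  0.0955]
tcp blk [-0.1922  0.003 ] ee z [-0.  0. -1.]
```

View pics/last.png

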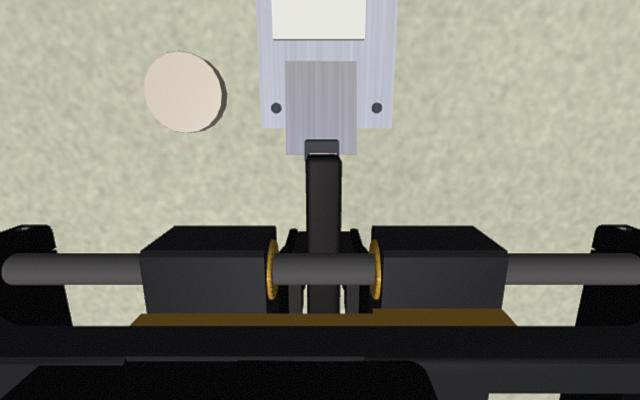

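Request:
servo_tool(
  slide=[
    [0,0,-0.07],
    [0,0,-0.07],
    [0,0,0],
  ],
  twist=[
    [0,0,0],
    [0,0,0],
    [0,0,0],
  ],
  gripper=[1,1,1],
)

```text
time_s: 8.0
tcp_pos: [0.4474, -0.2008, 0.0862]
ee_rot: [[0.981, 0.196, -0.001], [0.196, -0.981, 0.0], [-0.001, -0.0, -1.0]]
wrist_force: [-0.4, -0.1, -2.1]
gripper_width: 0.194
```

```bash
python3 feel.py 8
```

```text
t 8.4 Fblk [ 0.01  0.11 -1.46] se [0.17 0.2  0.19] Mblk [-0.035  0.018 -0.021] se [0.014 0.006 0.005] tcp [ 0.448  -0.2008  0.0868]
tcp blk [-0.1924  0.003 ] ee z [ 0. -0. -1.]
```

Request:
servo_tool(
  slide=[
    [0,0,-0.025],
    [0,0,0],
  ],
  twist=[
    [0,0,0],
    [0,0,0],
  ],
  gripper=[1,1],
)

```text
time_s: 8.65
tcp_pos: [0.4478, -0.2008, 0.0851]
ee_rot: [[0.98, 0.197, -0.0], [0.197, -0.98, 0.0], [-0.0, -0.0, -1.0]]
wrist_force: [0.4, -1.0, -0.8]
gripper_width: 0.196
```

```bash
python3 feel.py 8
```

```text
t 9.05 Fblk [ 0.11  0.12 -1.47] se [0.08 0.14 0.15] Mblk [-0.059  0.006  0.012] se [0.009 0.011 0.009] tcp [ 0.4479 -0.2008  0.0852]
tcp blk [-0.1924  0.003 ] ee z [ 0. -0. -1.]
```

Request:
servo_tool(
  slide=[
    [0,0,-0.025],
    [0,0,0],
  ],
  twist=[
    [0,0,0],
    [0,0,0],
  ],
  gripper=[1,1],
)

```text
time_s: 9.3
tcp_pos: [0.4478, -0.2008, 0.0836]
ee_rot: [[0.98, 0.197, -0.0], [0.197, -0.98, 0.0], [-0.0, -0.0, -1.0]]
wrist_force: [-0.1, -0.1, -1.2]
gripper_width: 0.201
```

```bash
python3 feel.py 8
```

```text
t 9.7 Fblk [ 0.02  0.35 -1.49] se [0.11 0.21 0.2 ] Mblk [-0.03   0.033 -0.006] se [0.011 0.014 0.009] tcp [ 0.4479 -0.2008  0.0837]
tcp blk [-0.1924  0.003 ] ee z [ 0. -0. -1.]
```

Request:
servo_tool(
  slide=[
    [0,0,-0.025],
    [0,0,0],
  ],
  twist=[
    [0,0,0],
    [0,0,0],
  ],
  gripper=[1,1],
)

```text
time_s: 9.95
tcp_pos: [0.4478, -0.2008, 0.0821]
ee_rot: [[0.98, 0.197, -0.0], [0.197, -0.98, 0.0], [-0.0, -0.0, -1.0]]
wrist_force: [0.2, 0.7, -1.2]
gripper_width: 0.195
```

```bash
python3 feel.py 8
```

```text
t 10.35 Fblk [ 0.07  0.01 -1.56] se [0.17 0.15 0.12] Mblk [-0.039  0.007  0.007] se [0.011 0.009 0.01 ] tcp [ 0.4479 -0.2008  0.0822]
tcp blk [-0.1924  0.003 ] ee z [ 0. -0. -1.]
```

Request:
servo_tool(
  slide=[
    [0,0,-0.02],
    [0,0,0],
  ],
  twist=[
    [0,0,0],
    [0,0,0],
  ],
  gripper=[1,1],
)

```text
time_s: 10.6
tcp_pos: [0.4478, -0.2008, 0.0809]
ee_rot: [[0.98, 0.197, -0.0], [0.197, -0.98, 0.0], [-0.0, -0.0, -1.0]]
wrist_force: [-0.1, 0.6, -1.9]
gripper_width: 0.198
```

```bash
python3 feel.py 8
```

```text
t 11.0 Fblk [-0.06 -0.19 -1.86] se [0.22 0.17 0.15] Mblk [-0.055  0.015 -0.018] se [0.014 0.01  0.004] tcp [ 0.4479 -0.2008  0.081 ]
tcp blk [-0.1924  0.003 ] ee z [ 0.  0. -1.]
```

Request:
servo_tool(
  slide=[
    [0,0,-0.02],
    [0,0,0],
  ],
  twist=[
    [0,0,0],
    [0,0,0],
  ],
  gripper=[1,1],
)

```text
time_s: 11.25
tcp_pos: [0.4478, -0.2008, 0.0797]
ee_rot: [[0.98, 0.197, -0.0], [0.197, -0.98, 0.0], [-0.0, -0.0, -1.0]]
wrist_force: [-0.0, 0.4, -2.4]
gripper_width: 0.198
```

```bash
python3 feel.py 8
```

```text
t 11.65 Fblk [-0.05 -0.22 -1.77] se [0.18 0.24 0.16] Mblk [-0.047  0.018  0.01 ] se [0.011 0.009 0.009] tcp [ 0.4479 -0.2008  0.0798]
tcp blk [-0.1924  0.003 ] ee z [ 0. -0. -1.]
```

Request:
servo_tool(
  slide=[
    [0,0,-0.02],
    [0,0,0],
  ],
  twist=[
    [0,0,0],
    [0,0,0],
  ],
  gripper=[1,1],
)

```text
time_s: 11.9
tcp_pos: [0.4478, -0.2008, 0.0785]
ee_rot: [[0.98, 0.197, -0.0], [0.197, -0.98, 0.0], [-0.0, -0.0, -1.0]]
wrist_force: [-0.2, -0.1, -1.2]
gripper_width: 0.197
```

```bash
python3 feel.py 8
```

```text
t 12.3 Fblk [-0.31  0.05 -1.57] se [0.13 0.19 0.18] Mblk [-0.051  0.007 -0.011] se [0.009 0.008 0.005] tcp [ 0.4479 -0.2008  0.0786]
tcp blk [-0.1924  0.003 ] ee z [-0.  0. -1.]
```

Request:
servo_tool(
  slide=[
    [0,0,-0.02],
    [0,0,0],
  ],
  twist=[
    [0,0,0],
    [0,0,0],
  ],
  gripper=[1,1],
)

```text
time_s: 12.55
tcp_pos: [0.4478, -0.2008, 0.0773]
ee_rot: [[0.98, 0.197, -0.0], [0.197, -0.98, 0.0], [-0.0, -0.0, -1.0]]
wrist_force: [0.2, -0.5, -2.4]
gripper_width: 0.199
```

```bash
python3 feel.py 8
```

```text
t 12.95 Fblk [ 0.09 -0.27 -1.57] se [0.12 0.18 0.14] Mblk [-0.05   0.02  -0.027] se [0.012 0.005 0.017] tcp [ 0.4479 -0.2008  0.0774]
tcp blk [-0.1924  0.003 ] ee z [ 0.  0. -1.]
```

Request:
servo_tool(
  slide=[
    [0,0,-0.015],
    [0,0,0],
  ],
  twist=[
    [0,0,0],
    [0,0,0],
  ],
  gripper=[1,1],
)

```text
time_s: 13.2
tcp_pos: [0.4478, -0.2008, 0.0765]
ee_rot: [[0.98, 0.197, -0.0], [0.197, -0.98, 0.0], [-0.0, -0.0, -1.0]]
wrist_force: [-0.6, -0.9, -1.0]
gripper_width: 0.194
```

```bash
python3 feel.py 8
```

```text
t 13.6 Fblk [ 0.09  0.07 -1.57] se [0.19 0.2  0.19] Mblk [-0.019  0.026  0.003] se [0.012 0.008 0.009] tcp [ 0.4479 -0.2008  0.0765]
tcp blk [-0.1924  0.003 ] ee z [ 0. -0. -1.]
```

Request:
servo_tool(
  slide=[
    [0,0,-0.015],
    [0,0,0],
  ],
  twist=[
    [0,0,0],
    [0,0,0],
  ],
  gripper=[1,1],
)

```text
time_s: 13.85
tcp_pos: [0.4478, -0.2008, 0.0756]
ee_rot: [[0.98, 0.197, -0.0], [0.197, -0.98, 0.0], [-0.0, -0.0, -1.0]]
wrist_force: [0.1, -0.2, -1.2]
gripper_width: 0.196
```

```bash
python3 feel.py 8
```

```text
t 14.25 Fblk [-0.2  -0.01 -1.57] se [0.18 0.17 0.22] Mblk [-0.054  0.011 -0.028] se [0.012 0.012 0.01 ] tcp [ 0.4479 -0.2008  0.0756]
tcp blk [-0.1924  0.003 ] ee z [ 0. -0. -1.]
```

Request:
servo_tool(
  slide=[
    [0,0,-0.015],
    [0,0,0],
  ],
  twist=[
    [0,0,0],
    [0,0,0],
  ],
  gripper=[1,1],
)

```text
time_s: 14.5
tcp_pos: [0.4479, -0.2008, 0.0747]
ee_rot: [[0.98, 0.197, -0.0], [0.197, -0.98, -0.0], [-0.0, -0.0, -1.0]]
wrist_force: [-0.8, -0.9, -1.6]
gripper_width: 0.196
```

```bash
python3 feel.py 8
```

```text
t 14.9 Fblk [-0.    0.39 -1.46] se [0.1  0.19 0.09] Mblk [-0.067 -0.006  0.   ] se [0.008 0.008 0.009] tcp [ 0.448  -0.2008  0.0748]
tcp blk [-0.1924  0.003 ] ee z [ 0. -0. -1.]
```

Request:
servo_tool(
  slide=[
    [0,0,-0.01],
    [0,0,0],
  ],
  twist=[
    [0,0,0],
    [0,0,0],
  ],
  gripper=[1,1],
)

```text
time_s: 15.15
tcp_pos: [0.4479, -0.2008, 0.0741]
ee_rot: [[0.98, 0.197, -0.0], [0.197, -0.98, -0.0], [-0.0, -0.0, -1.0]]
wrist_force: [-0.4, -1.1, -1.1]
gripper_width: 0.194
```

```bash
python3 feel.py 12
```

```text
t 15.75 Fblk [-0.19  0.07 -1.09] se [0.15 0.1  0.15] Mblk [-0.049  0.067  0.009] se [0.01  0.011 0.009] tcp [ 0.4479 -0.2008  0.0742]
tcp blk [-0.1924  0.003 ] ee z [-0. -0. -1.]
```

Request:
servo_tool(
  slide=[
    [0,0,-0.01],
    [0,0,0],
    [0,0,0],
  ],
  twist=[
    [0,0,0],
    [0,0,0],
    [0,0,0],
  ],
  gripper=[1,1,1],
)

```text
time_s: 16.12
tcp_pos: [0.448, -0.2008, 0.0736]
ee_rot: [[0.98, 0.197, 0.0], [0.197, -0.98, -0.0], [0.0, 0.0, -1.0]]
wrist_force: [-0.8, -0.3, -0.9]
gripper_width: 0.196
```

```bash
python3 feel.py 12
```

```text
t 16.725 Fblk [-0.22  0.01 -0.68] se [0.14 0.21 0.15] Mblk [-0.03   0.062  0.002] se [0.01  0.006 0.007] tcp [ 0.448  -0.2008  0.0736]
tcp blk [-0.1924  0.003 ] ee z [ 0. -0. -1.]
```

View pics/last.png

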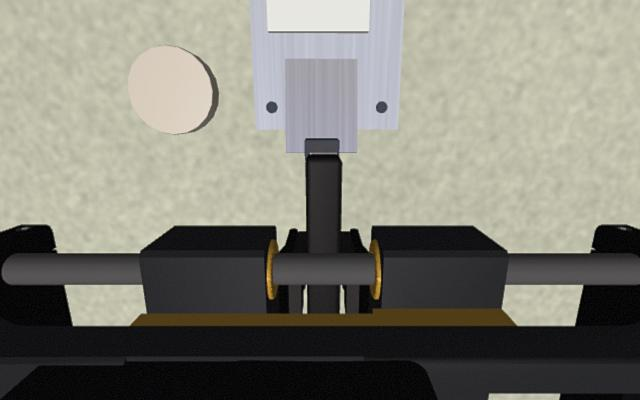

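```bash
python3 - <<'E'
from station import r;from h import *
c=r.capture("wrist");im=c["image"];lum=im.astype(int).sum(2)/3
cv2.imwrite("pics/z4.png",cv2.resize(im[0:170,230:410],None,fx=4,fy=3.5))
g=[(v,int(lum[v,319])) for v in range(26,40)];print(g);print([(v,int(lum[v,319])) for v in range(52,66)])
print([(u,int(lum[20,u])) for u in list(range(262,274))+list(range(364,376))])
yw=np.radians(11.4);R=np.array([[np.cos(yw),np.sin(yw)],[-np.sin(yw),np.cos(yw)]])
B=lambda u,v,z:(R@(ray(c,u,v,z)[:2]-[.63713,-.16573])).round(4)
print("tile near",B(267,31.5,.029),B(370,31.5,.029),"lip",B(285.5,58.5,.02),B(357,58.5,.02),"front",B(330,129,.02))
E
```

```text
[(26, 229), (27, 229), (28, 229), (29, 232), (30, 237), (31, 142), (32, 109), (33, 187), (34, 195), (35, 195), (36, 193), (37, 191), (38, 191), (39, 193)]
[(52, 192), (53, 192), (54, 191), (55, 191), (56, 192), (57, 192), (58, 179), (59, 166), (60, 164), (61, 163), (62, 164), (63, 165), (64, 164), (65, 165)]
[(262, 193), (263, 193), (264, 195), (265, 195), (266, 198), (267, 219), (268, 230), (269, 229), (270, 228), (271, 228), (272, 228), (273, 228), (364, 229), (365, 229), (366, 229), (367, 230), (368, 229), (369, 202), (370, 190), (371, 194), (372, 199), (373, 201), (374, 196), (375, 195)]
tile near [-0.0744  0.0379] [-0.0744 -0.0271] lip [-0.0889  0.0277] [-0.0889 -0.0201] front [-0.135  -0.0023]
```

View pics/z4.png

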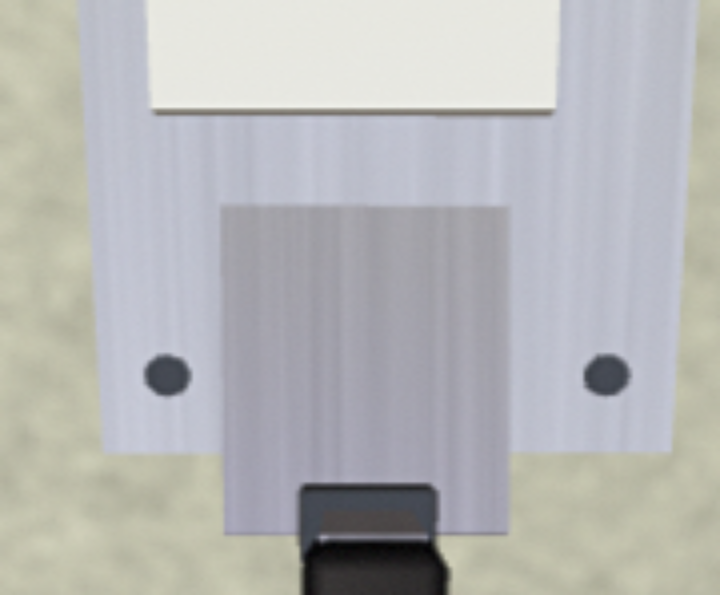

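The lip is on the floor at block x = -89 mm with about 0.9 N. The tile's near edge is at -74 mm. Slide in slowly along the block.

Request:
servo_tool(
  slide=[
    [0.049,0.01,0],
    [0.049,0.01,0],
    [0.049,0.01,0],
    [0.049,0.01,0],
    [0.049,0.01,0],
    [0.049,0.01,0],
    [0.049,0.01,0],
    [0.049,0.01,0],
    [0.049,0.01,0],
    [0,0,0],
  ],
  twist=[
    [0,0,0],
    [0,0,0],
    [0,0,0],
    [0,0,0],
    [0,0,0],
    [0,0,0],
    [0,0,0],
    [0,0,0],
    [0,0,0],
    [0,0,0],
  ],
  gripper=[1,1,1,1,1,1,1,1,1,1],
)

```text
time_s: 18.02
tcp_pos: [0.4748, -0.1954, 0.0735]
ee_rot: [[0.98, 0.197, 0.0], [0.197, -0.98, -0.0], [0.0, 0.0, -1.0]]
wrist_force: [-1.0, 0.0, 0.1]
gripper_width: 0.194
```

```bash
python3 feel.py 8
```

```text
t 18.425 Fblk [-0.35  0.03 -0.8 ] se [0.18 0.18 0.16] Mblk [-0.06  -0.029  0.008] se [0.007 0.03  0.009] tcp [ 0.4748 -0.1954  0.0736]
tcp blk [-0.165  0.003] ee z [ 0.001 -0.    -1.   ]
```

View pics/last.png

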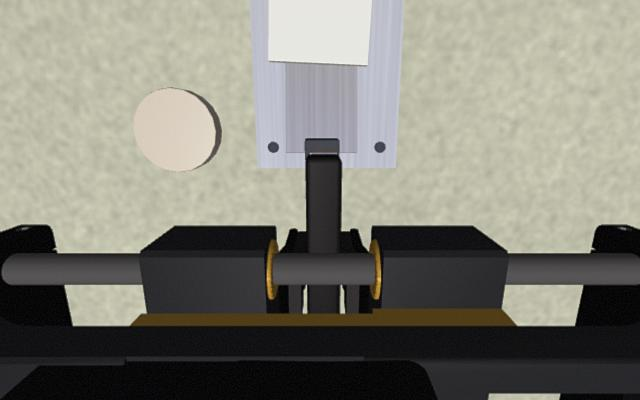

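Request:
servo_tool(
  slide=[
    [0.049,0.01,0],
    [0.049,0.01,0],
    [0.049,0.01,0],
    [0.049,0.01,0],
    [0,0,0],
  ],
  twist=[
    [0,0,0],
    [0,0,0],
    [0,0,0],
    [0,0,0],
    [0,0,0],
  ],
  gripper=[1,1,1,1,1],
)

```text
time_s: 19.05
tcp_pos: [0.4868, -0.1929, 0.0735]
ee_rot: [[0.98, 0.197, 0.001], [0.197, -0.98, -0.0], [0.001, 0.0, -1.0]]
wrist_force: [0.4, 0.7, -1.0]
gripper_width: 0.197
```

```bash
python3 feel.py 10
```

```text
t 19.55 Fblk [ 0.41  0.08 -1.14] se [0.15 0.15 0.18] Mblk [-0.089 -0.117  0.02 ] se [0.012 0.032 0.009] tcp [ 0.4867 -0.193   0.0736]
tcp blk [-0.1529  0.003 ] ee z [ 0.001 -0.    -1.   ]
```

View pics/last.png

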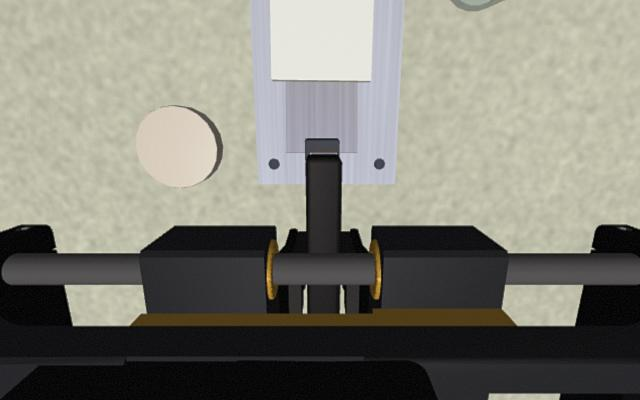

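```bash
cat > tl.py <<'E'
from station import r;from h import *
c=r.capture("wrist");im=c["image"]
yw=np.radians(11.4);R=np.array([[np.cos(yw),np.sin(yw)],[-np.sin(yw),np.cos(yw)]])
B=lambda u,v,z:(R@(ray(c,u,v,z)[:2]-[.63713,-.16573])).round(4)
m=(im.min(2)>215).astype(np.uint8);m[:, :255]=0;m[:,390:]=0;m[130:]=0
ys,xs=np.where(m);
k=max(cv2.findContours(m,0,1)[0],key=cv2.contourArea);bt=k[:,0,1].max();print("near row",bt)
p=k[:,0]
for u in(285,300,320,340,360): print(u,p[abs(p[:,0]-u)<3][:,1].max() if (abs(p[:,0]-u)<3).any() else None,end=" ")
for z in(.029,.032,.036):
  a=[p[p[:,1]==v][:,0] for v in (bt-3,)][0]
  print(z,"near",B(320,bt+.5,z),"sides",B(a.min(),bt-3,z)[1],B(a.max(),bt-3,z)[1])
s=r.sense();q=R@(s["tcp_pos"][:2]-[.63713,-.16573]);print("tcp blk",q.round(4),"lip x",(q[0]+.1035).round(4),"z",s["tcp_pos"][2])
E
python3 tl.py
```

```text
near row 79
285 78 300 78 320 79 340 79 360 79 0.029 near [-0.0638  0.0046] sides 0.0358 -0.028
0.032 near [-0.0641  0.0046] sides 0.0354 -0.0276
0.036 near [-0.0645  0.0045] sides 0.0348 -0.0271
tcp blk [-0.1532  0.0031] lip x -0.0497 z 0.07359986648296274
```

The tile is against the step (near edge at -64 mm) and the lip is 14 mm under it. Go 10.5 mm further with slightly more press.

Request:
servo_tool(
  slide=[
    [0,0,-0.01],
    [0.049,0.01,0],
    [0.049,0.01,0],
    [0.049,0.01,0],
    [0.025,0.005,0],
    [0,0,0],
  ],
  twist=[
    [0,0,0],
    [0,0,0],
    [0,0,0],
    [0,0,0],
    [0,0,0],
    [0,0,0],
  ],
  gripper=[1,1,1,1,1,1],
)

```text
time_s: 20.35
tcp_pos: [0.4968, -0.1909, 0.0729]
ee_rot: [[0.98, 0.197, 0.0], [0.197, -0.98, -0.0], [0.0, 0.0, -1.0]]
wrist_force: [-1.1, -0.7, -0.9]
gripper_width: 0.198
```

```bash
python3 feel.py 10; python3 tl.py; python3 snap.py 5 scene
```

```text
t 20.85 Fblk [-0.36  0.11 -0.93] se [0.18 0.19 0.16] Mblk [-0.046  0.098  0.009] se [0.008 0.021 0.008] tcp [ 0.4968 -0.1909  0.073 ]
tcp blk [-0.1426  0.0031] ee z [ 0.001 -0.    -1.   ]
near row 95
285 94 300 95 320 95 340 95 360 95 0.029 near [-0.0633  0.0046] sides 0.0362 -0.0289
0.032 near [-0.0634  0.0046] sides 0.0357 -0.0285
0.036 near [-0.0637  0.0046] sides 0.0351 -0.0279
tcp blk [-0.1426  0.0031] lip x -0.0391 z 0.07298608463940284
20.95 [ 0.4967 -0.1909  0.073 ] [-0.11 -0.48 -0.48] [-0.035 -0.05   0.008] 0.19577833795679658 [[0.98, 0.197, 0.001], [0.197, -0.98, 0.0], [0.001, 0.0, -1.0]]
```

View pics/last.png

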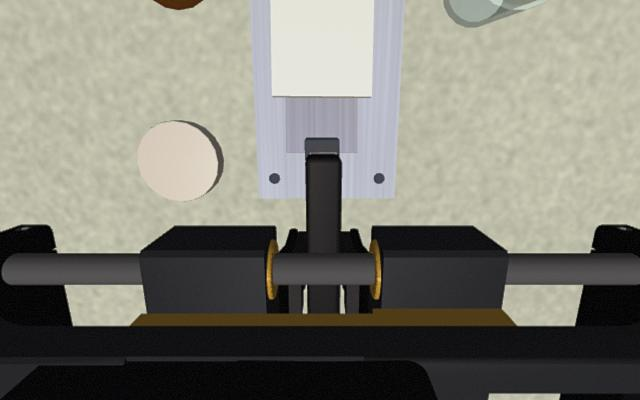

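```bash
python3 - <<'E'
import pickle,cv2
c=pickle.load(open("c5.pkl","rb"))["scene"];cv2.imwrite("pics/s5c.png",cv2.resize(c["image"][130:270,130:290],None,fx=5,fy=4.2))
E
```

```text
(no output)
```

View pics/s5c.png

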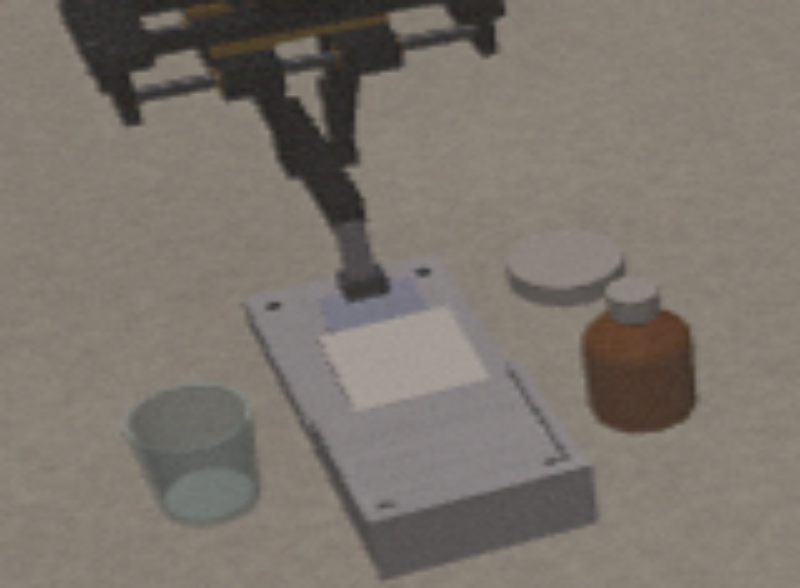

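```bash
cat > plan.py <<'E'
import numpy as np
from station import r
s=r.sense();print("joints",s["joints"].round(1))
yw=np.radians(11.4);ex=np.array([np.cos(yw),np.sin(yw),0]);ez=np.array([0,0,1.])
def contact(th,k=38):
    t=np.array([-np.cos(th),np.sin(th)]);n=np.array([np.sin(th),np.cos(th)])
    if th<=np.pi/2: return np.array([-5.5*np.sin(th),20])-3.5*n+k*t
    return np.array([0,30])+(k-10)*t-9*n
ths=[12,18,26,34,42,50,58,66,74,82,90,98,106,114,120]
phs=[4,9,14,19,24,28,30]+[30]*8
L0=np.array([-39.1,20.]);tcp0=L0+[-103.5,54];prev=tcp0;pp=0
for th,ph in zip(ths,phs):
    b=np.radians(ph-12);L=contact(np.radians(th))-2*np.array([-np.sin(b),np.cos(b)])
    p=np.radians(ph);c,si=np.cos(p),np.sin(p)
    tcp=L+[-103.5*c-54*si,-103.5*si+54*c]
    d=tcp-prev;w=d[0]*ex+d[1]*ez
    print(th,ph,"lip",L.round(1),"tcp",tcp.round(1),"row",(w/60).round(3),"tw",np.round((ph-pp)/6*np.array([np.sin(yw),-np.cos(yw)]),3))
    prev,pp=tcp,ph
E
python3 plan.py
```

```text
joints [ -3.5  20.5 -22.3  -0.  -47.2 104.9]
12 4 lip [-39.3  22.5] tcp [-146.3   69.1] row [-0.061 -0.012 -0.081] tw [ 0.132 -0.654]
18 9 lip [-39.   26.4] tcp [-149.7   63.6] row [-0.055 -0.011 -0.093] tw [ 0.165 -0.817]
26 14 lip [-38.   31.5] tcp [-151.5   58.9] row [-0.03  -0.006 -0.078] tw [ 0.165 -0.817]
34 19 lip [-36.3  36.4] tcp [-151.7   53.7] row [-0.004 -0.001 -0.086] tw [ 0.165 -0.817]
42 24 lip [-33.8  40.9] tcp [-150.4   48.1] row [ 0.022  0.005 -0.094] tw [ 0.165 -0.817]
50 28 lip [-30.8  44.9] tcp [-147.5   44. ] row [ 0.047  0.009 -0.068] tw [ 0.132 -0.654]
58 30 lip [-27.2  48.5] tcp [-143.8   43.5] row [ 0.061  0.012 -0.009] tw [ 0.066 -0.327]
66 30 lip [-23.1  51.4] tcp [-139.7   46.4] row [0.067 0.013 0.049] tw [ 0. -0.]
74 30 lip [-18.5  53.7] tcp [-135.1   48.7] row [0.074 0.015 0.038] tw [ 0. -0.]
82 30 lip [-13.6  55.2] tcp [-130.2   50.3] row [0.08  0.016 0.026] tw [ 0. -0.]
90 30 lip [-8.4 56.1] tcp [-125.    51.1] row [0.085 0.017 0.014] tw [ 0. -0.]
98 30 lip [-4.4 57.1] tcp [-121.    52.1] row [0.065 0.013 0.016] tw [ 0. -0.]
106 30 lip [-0.3 57.5] tcp [-116.9   52.5] row [0.067 0.013 0.007] tw [ 0. -0.]
114 30 lip [ 3.8 57.3] tcp [-112.8   52.4] row [ 0.067  0.014 -0.003] tw [ 0. -0.]
120 30 lip [ 6.8 56.8] tcp [-109.8   51.9] row [ 0.05   0.01  -0.008] tw [ 0. -0.]
```

J5 is at -47° with a limit of -9°, so 30° of pitch would be risky. The turn only has to be brisk for a moment, so I'll replan with 16°.

```bash
sed -i 's/^phs=.*/phs=[5,10,14,16]+[16]*11/' plan.py; python3 plan.py
```

```text
joints [ -3.5  20.5 -22.3  -0.  -47.2 104.9]
12 5 lip [-39.3  22.5] tcp [-147.1   67.3] row [-0.073 -0.015 -0.112] tw [ 0.165 -0.817]
18 10 lip [-39.   26.4] tcp [-150.3   61.6] row [-0.052 -0.011 -0.094] tw [ 0.165 -0.817]
26 14 lip [-38.   31.5] tcp [-151.5   58.9] row [-0.02  -0.004 -0.046] tw [ 0.132 -0.654]
34 16 lip [-36.4  36.4] tcp [-150.8   59.7] row [0.012 0.002 0.014] tw [ 0.066 -0.327]
42 16 lip [-34.1  40.8] tcp [-148.5   64.2] row [0.037 0.007 0.075] tw [ 0. -0.]
50 16 lip [-31.2  44.9] tcp [-145.6   68.2] row [0.048 0.01  0.067] tw [ 0. -0.]
58 16 lip [-27.6  48.4] tcp [-142.    71.8] row [0.058 0.012 0.059] tw [ 0. -0.]
66 16 lip [-23.5  51.3] tcp [-137.9   74.7] row [0.067 0.013 0.049] tw [ 0. -0.]
74 16 lip [-19.   53.6] tcp [-133.4   76.9] row [0.074 0.015 0.038] tw [ 0. -0.]
82 16 lip [-14.1  55.1] tcp [-128.4   78.5] row [0.08  0.016 0.026] tw [ 0. -0.]
90 16 lip [-8.9 56. ] tcp [-123.2   79.4] row [0.085 0.017 0.014] tw [ 0. -0.]
98 16 lip [-4.9 57. ] tcp [-119.3   80.4] row [0.065 0.013 0.016] tw [ 0. -0.]
106 16 lip [-0.8 57.4] tcp [-115.2   80.8] row [0.067 0.013 0.007] tw [ 0. -0.]
114 16 lip [ 3.3 57.2] tcp [-111.1   80.6] row [ 0.067  0.014 -0.003] tw [ 0. -0.]
120 16 lip [ 6.3 56.8] tcp [-108.    80.1] row [ 0.05   0.01  -0.008] tw [ 0. -0.]
```

Request:
servo_tool(
  slide=[
    [-0.073,-0.015,-0.09],
    [-0.052,-0.011,-0.094],
    [-0.02,-0.004,-0.046],
    [0.012,0.002,0.014],
    [0.037,0.007,0.075],
    [0.048,0.01,0.067],
    [0.058,0.012,0.059],
    [0.067,0.013,0.049],
    [0.074,0.015,0.038],
    [0.08,0.016,0.026],
  ],
  twist=[
    [0.165,-0.82,0],
    [0.165,-0.82,0],
    [0.13,-0.65,0],
    [0.07,-0.33,0],
    [0,0,0],
    [0,0,0],
    [0,0,0],
    [0,0,0],
    [0,0,0],
    [0,0,0],
  ],
  gripper=[1,1,1,1,1,1,1,1,1,1],
)

```text
time_s: 22.2
tcp_pos: [0.5111, -0.1881, 0.0792]
ee_rot: [[0.942, 0.197, 0.272], [0.189, -0.98, 0.055], [0.277, -0.0, -0.961]]
wrist_force: [-0.3, 0.0, -1.2]
gripper_width: 0.194
```

```bash
python3 snap.py 6 wrist scene; python3 - <<'E'
import pickle,cv2
from station import r
print(r.sense()["joints"].round(1))
c=pickle.load(open("c6.pkl","rb"))["scene"];cv2.imwrite("pics/s6c.png",cv2.resize(c["image"][130:270,130:290],None,fx=5,fy=4.2))
E
```

```text
22.3 [ 0.5116 -0.1882  0.0793] [ 1.08 -0.79 -1.87] [-0.188  0.766 -0.003] 0.19752792267803015 [[0.942, 0.197, 0.272], [0.189, -0.98, 0.054], [0.278, 0.0, -0.961]]
[ -6.4  15.7 -27.6  -9.3 -31.6 115.1]
```

View pics/s6c.png

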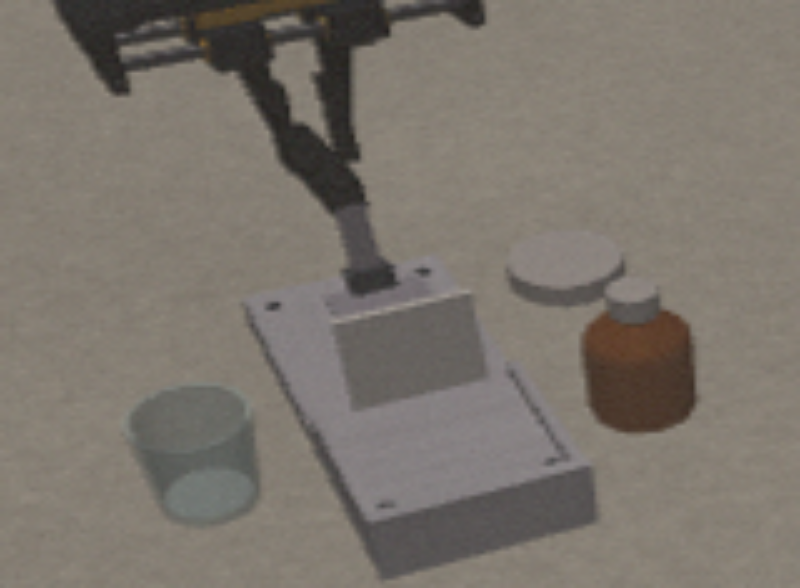

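View pics/wrist6.png

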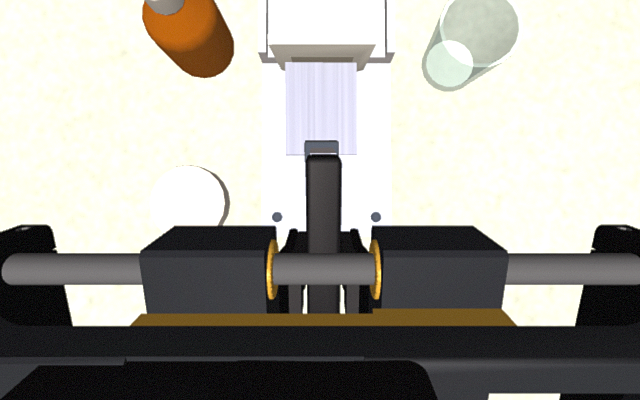

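The tile is standing nearly upright at the step. Keep pushing it over.

Request:
servo_tool(
  slide=[
    [0.085,0.017,0.014],
    [0.065,0.013,0.016],
    [0.067,0.013,0.007],
    [0.067,0.014,0],
    [0.06,0.012,0],
    [0,0,0],
    [0,0,0],
  ],
  twist=[
    [0,0,0],
    [0,0,0],
    [0,0,0],
    [0,0,0],
    [0,0,0],
    [0,0,0],
    [0,0,0],
  ],
  gripper=[1,1,1,1,1,1,1],
)

```text
time_s: 23.18
tcp_pos: [0.5308, -0.184, 0.0809]
ee_rot: [[0.942, 0.197, 0.271], [0.189, -0.98, 0.055], [0.276, -0.001, -0.961]]
wrist_force: [-0.8, 1.1, -1.2]
gripper_width: 0.197
```

```bash
python3 snap.py 7 wrist scene; python3 - <<'E'
import pickle,cv2
c=pickle.load(open("c7.pkl","rb"))["scene"];cv2.imwrite("pics/s7c.png",cv2.resize(c["image"][130:270,130:290],None,fx=5,fy=4.2))
E
```

```text
23.275 [ 0.5308 -0.1841  0.081 ] [-1.07  0.22 -1.35] [-0.186  0.717 -0.036] 0.19314549281453988 [[0.942, 0.197, 0.271], [0.189, -0.98, 0.055], [0.276, -0.001, -0.961]]
```

View pics/s7c.png

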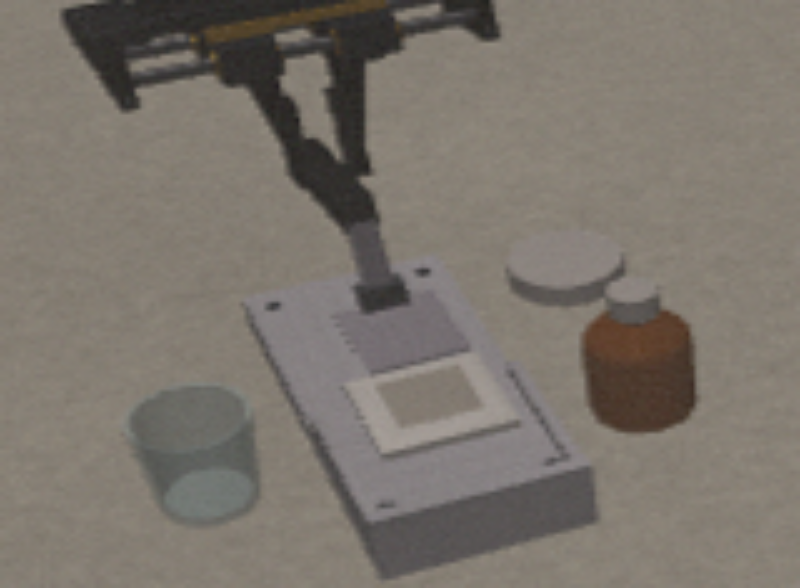

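The tile lies upside down on the upper floor with its underside square visible. Raise the spatula away, level it and carry it back.

Request:
servo_tool(
  slide=[
    [-0.1,-0.02,0.3],
    [-0.1,-0.02,0.5],
    [-0.1,-0.02,0.6],
    [0,0,0.5],
    [0,0,0],
    [0,0,0],
    [0,0,0],
  ],
  twist=[
    [0,0,0],
    [0,0,0],
    [-0.13,0.65,0],
    [-0.13,0.65,0],
    [-0.13,0.65,0],
    [-0.14,0.68,0],
    [0,0,0],
  ],
  gripper=[1,1,1,1,1,1,1],
)

```text
time_s: 24.15
tcp_pos: [0.5137, -0.1873, 0.1944]
ee_rot: [[0.98, 0.197, -0.001], [0.197, -0.98, 0.0], [-0.001, -0.0, -1.0]]
wrist_force: [0.1, 0.7, -1.9]
gripper_width: 0.198
```

Request:
servo_tool(
  slide=[
    [0,0.4,0],
    [0.04,0.7,0],
    [0.04,0.83,0],
    [0.04,0.83,0],
    [0.04,0.83,0],
    [0.04,0.83,0],
    [0.05,0.8,0],
    [0.06,0.7,0],
    [0.06,0.4,0],
    [0,0,0],
    [0,0,0],
  ],
  twist=[
    [0,0,-0.35],
    [0,0,-0.4],
    [0,0,-0.4],
    [0,0,-0.4],
    [0,0,-0.4],
    [0,0,-0.4],
    [0,0,-0.4],
    [0,0,-0.4],
    [0,0,0],
    [0,0,0],
    [0,0,0],
  ],
  gripper=[1,1,1,1,1,1,1,1,1,1,1],
)

```text
time_s: 25.52
tcp_pos: [0.5348, 0.1905, 0.1949]
ee_rot: [[0.991, -0.132, -0.002], [-0.132, -0.991, 0.0], [-0.002, 0.0, -1.0]]
wrist_force: [-0.4, -0.8, -1.9]
gripper_width: 0.201
```

```bash
python3 feel.py 4; python3 snap.py 8 wrist top scene
```

```text
t 25.725 Fblk [ 0.05  0.04 -1.57] se [0.36 0.19 0.04] Mblk [-0.004  0.035  0.004] se [0.015 0.012 0.003] tcp [0.5351 0.1904 0.1951]
tcp blk [-0.0297  0.3692] ee z [-0.001  0.    -1.   ]
25.875 [0.5352 0.191  0.1952] [-0.03 -0.27 -1.33] [ 0.006  0.039 -0.028] 0.19771568350974886 [[0.991, -0.133, -0.001], [-0.133, -0.991, 0.0], [-0.001, -0.0, -1.0]]
```

View pics/wrist8.png

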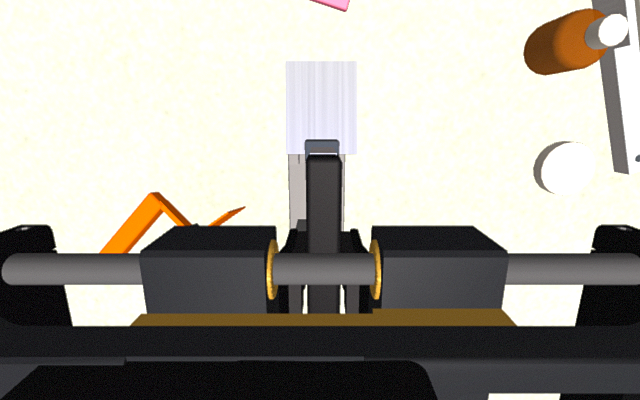

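View pics/top8.png

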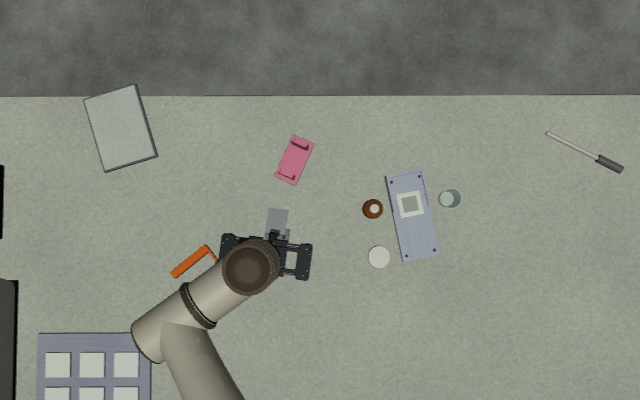

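Request:
servo_tool(
  slide=[
    [0.02,0.095,0],
    [0,0,-0.4],
    [0,0,-0.5],
    [0,0,-0.5],
    [0,0,-0.35],
    [0,0,-0.15],
    [0,0,0],
    [0,0,0],
  ],
  twist=[
    [0,0,0],
    [0,0,0],
    [0,0,0],
    [0,0,0],
    [0,0,0],
    [0,0,0],
    [0,0,0],
    [0,0,0],
  ],
  gripper=[1,1,1,1,1,1,1,1],
)

```text
time_s: 26.88
tcp_pos: [0.5371, 0.1977, 0.0821]
ee_rot: [[0.991, -0.131, 0.001], [-0.131, -0.991, 0.001], [0.001, -0.001, -1.0]]
wrist_force: [0.5, 0.0, -0.7]
gripper_width: 0.199
```

```bash
python3 feel.py 6
```

```text
t 27.175 Fblk [ 0.09 -0.53 -1.73] se [0.18 0.2  0.22] Mblk [-0.018  0.025  0.01 ] se [0.008 0.011 0.009] tcp [0.5368 0.1975 0.0819]
tcp blk [-0.0266  0.3759] ee z [-0.     0.001 -1.   ]
```

View pics/last.png

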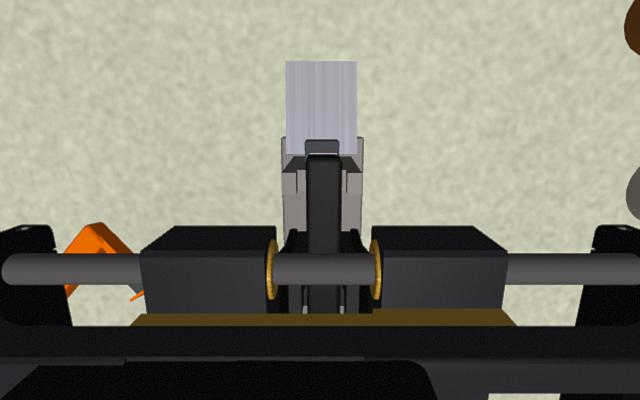

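Nicely centred between the cheeks. Lower the last 8 mm and check the contact.

Request:
servo_tool(
  slide=[
    [0,-0.015,-0.05],
    [0,0,-0.05],
    [0,0,-0.025],
    [0,0,0],
    [0,0,0],
  ],
  twist=[
    [0,0,0],
    [0,0,0],
    [0,0,0],
    [0,0,0],
    [0,0,0],
  ],
  gripper=[1,1,1,1,1],
)

```text
time_s: 27.8
tcp_pos: [0.5363, 0.1963, 0.0741]
ee_rot: [[0.991, -0.131, -0.001], [-0.131, -0.991, 0.0], [-0.001, -0.0, -1.0]]
wrist_force: [-2.7, 0.5, 4.7]
gripper_width: 0.196
```

```bash
python3 feel.py 6
```

```text
t 28.1 Fblk [-3.82  0.54  5.23] se [0.18 0.3  0.23] Mblk [ 0.07   1.036 -0.016] se [0.011 0.011 0.012] tcp [0.5362 0.1963 0.0741]
tcp blk [-0.0273  0.3748] ee z [-0.001  0.    -1.   ]
```

Request:
servo_tool(
  slide=[
    [0,0,0.01],
    [0,0,0],
    [0,0,0],
    [0,0,0],
    [0,0,0],
    [0,0,0],
  ],
  twist=[
    [0,0,0],
    [0,0,0],
    [0,0,0],
    [0,0,0],
    [0,0,0],
    [0,0,0],
  ],
  gripper=[1,0.7,0.6,0.5,0.4,0.4],
)

```text
time_s: 28.85
tcp_pos: [0.5364, 0.1963, 0.0741]
ee_rot: [[0.991, -0.132, -0.001], [-0.132, -0.991, 0.0], [-0.001, -0.0, -1.0]]
wrist_force: [-0.1, 0.1, 0.2]
gripper_width: 0.579
```

Request:
servo_tool(
  slide=[
    [0,0,0.2],
    [0,0,0.5],
    [0,0,0.6],
    [0,0,0.6],
    [0,0,0.1],
    [0,0,0],
    [0,0,0],
  ],
  twist=[
    [0,0,0],
    [0,0,0],
    [0,0,0],
    [0,0,0],
    [0,0,0],
    [0,0,0],
    [0,0,0],
  ],
  gripper=[0.4,0.4,0.4,0.4,0.2,0,0],
)

```text
time_s: 29.72
tcp_pos: [0.5356, 0.1959, 0.1929]
ee_rot: [[0.991, -0.132, -0.003], [-0.132, -0.991, -0.001], [-0.003, 0.001, -1.0]]
wrist_force: [0.6, -0.9, -1.1]
gripper_width: 0.857
```

```bash
python3 snap.py 9 wrist top scene; python3 - <<'E'
import pickle;from h import *
d=pickle.load(open("c9.pkl","rb"))
cv2.imwrite("pics/s9c.png",np.vstack([cv2.resize(d["scene"]["image"][130:270,130:410],None,fx=2.8,fy=2.1),]))
c=d["wrist"];lum=c["image"].astype(int).sum(2)/3
for v in (150,174,210):
    u=np.where(lum[v,305:340]<65)[0]+305;print(v,u.min(),u.max())
print([(v,int(lum[v,321])) for v in range(130,146)])
a=ray(c,321.2,150,.101);b=ray(c,321.7,234,.101);
print("front",ray(c,321.2,140.5,.101))
t=d["top"];g=t["image"].astype(int);yw=np.radians(11.4);R=np.array([[np.cos(yw),np.sin(yw)],[-np.sin(yw),np.cos(yw)]])
m=np.zeros(g.shape[:2],np.uint8);s=(slice(180,230),slice(390,432));m[s]=(g.min(2)[s]>122)
k=max(cv2.findContours(m,0,1)[0],key=cv2.contourArea);q=cv2.minAreaRect(k);print(q,(R@(ray(t,*q[0],.035)[:2]-[.63713,-.16573])).round(4))
E
```

```text
29.875 [0.5359 0.196  0.193 ] [-0.51 -0.16  0.49] [-0.02  -0.028 -0.001] 0.9624031248497023 [[0.991, -0.132, -0.003], [-0.132, -0.991, -0.001], [-0.003, 0.001, -1.0]]
150 312 332
174 312 332
210 313 332
[(130, 74), (131, 60), (132, 69), (133, 70), (134, 69), (135, 66), (136, 70), (137, 101), (138, 44), (139, 9), (140, 18), (141, 29), (142, 41), (143, 46), (144, 44), (145, 43)]
front [0.58203026 0.19058915 0.101     ]
((409.7308044433594, 203.65383911132812), (23.533933639526367, 23.533931732177734), 78.69007110595703) [0.013 0.002]
```

View pics/wrist9.png

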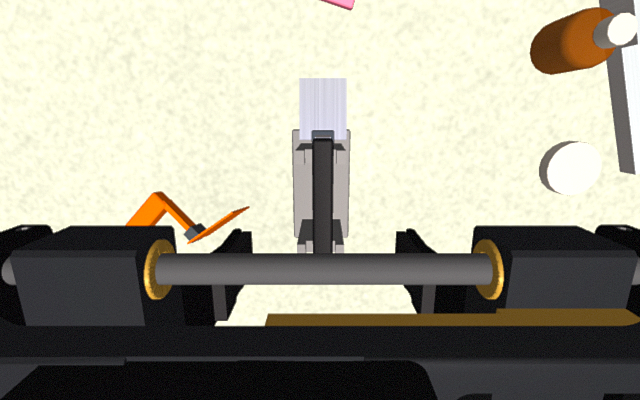

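View pics/s9c.png

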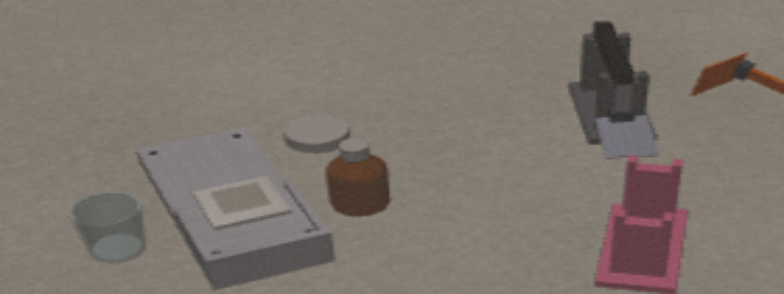

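```bash
python3 -c "
from station import r
print(r.finish_job())"
```

```text
the job is handed in; nothing more can be done
None
```

I turned the tile over with the spatula, put the spatula back in its rest, and handed the job in at about 30 s of the 61 s allowed. No verdict was reported.

**What I did:** I took the spatula from the grey rest and felt for the floor until the lip pressed with about 0.9 N. I then slid it about 25 mm under the tile, which moved up against the step. A 16° wrist turn at about 0.7 rad/s, followed by a forward push, sent the tile over.

**Last checks:**
- **Tile:** upside down on the upper floor, with its small underside showing. Its middle is about 13 mm past the step and 2 mm off the middle line, against limits of 0–64 mm and ±20 mm. In the pictures it looks flat; I did not measure its angle.
- **Spatula:** lies upright in its rest, and its handle's front end is within about 1 mm of where it started.
- **Bystanders:** the flask, beaker and dish look unmoved in the pictures. The gripper is open and well clear.

**Where readings were weak or disagreed:**
- **Forces:** the wrist force reading was noisy (about ±0.5 N or more on each reading), so I averaged several readings, but only while the arm stood still. The forces during the swing itself were not measured.
- **Putting back:** while lowering the spatula into its rest, the rest pushed back with about 7 N before I let go.

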